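# Free the weaving batten from under the sample boxes and put it away

### The job

The flat orange weaving batten is trapped under a stack of three ribbon-covered sample boxes, with its handle sticking out between two steel prongs. Draw it out along the table from under the stack, letting the prongs hold the boxes back, so that the boxes settle squarely on the table where they are, never lifted, toppled or shoved about. Then lay the batten flat in the open drawer, push the drawer fully shut, and leave the cup, glue gun and binder clip alone.

Things in the scene. Friction and masses are not known exactly. Their poses are not given: they have to be found in the camera images.
- stop: Two upright steel prongs fixed to the table, each 14 wide, 8 thick, 52 mm high, 52 mm clear between them; outside each a flat foot 4 mm high, to 74 mm from the middle. Origin on the table, midway, in the plane of their faces towards the stack. z up, +y points to the stack; prongs at y = -8 to 0 mm. The batten is drawn out along -y.
- batten: Orange bar 160 long, 8 mm thick, 70 g, flat on the table. Origin mid-length on its underside, z up. Blade 40 mm wide, y = -34 to 80; handle 24 mm wide, y = -80 to -34, its end about 45 mm beyond the prongs. Pulling takes up to about 15 N. The top box overhangs near the handle, 68 mm above the table: a gripper from straight above meets it, so lean it away from the stack.
- box_low: Lowest box, blue-grey and cream ribbons, 110 x 100 (y) x 30 mm high, about 260 g. Origin at the centre of its underside, z up. It rests on the batten alone, 3 to 12 mm from the prongs; it comes along with the batten until it meets them, rocks back as the batten leaves, and settles on the table, 8 mm lower.
- box_mid: Middle sample box, magenta, yellow and cream ribbons, 110 x 100 (y) x 30 mm high, about 240 g, loose on the lowest. Origin at the centre of its underside, z up.
- box_top: Top sample box, cream, orange and magenta ribbons, 120 x 130 (y) x 34 mm high, about 200 g, loose on the middle one. It overhangs it by 15 mm at the front and back. Origin at the centre of its underside, z up.
- chest_drawer0 (a joint): Opening of the one drawer of the low white chest (chest 200 deep, 250 wide, 66 mm high; fixed), m: 0 shut, about 0.13 fully open. It starts open and stays where it is left; it slides with 1 to 2 N.
- drawer_floor (a point): Point on the drawer's floor, moving with it, mid-width, 57 mm behind the inside of its front wall: mid of the part exposed when open. 22 mm above the table. z up, x into the chest (shuts along +x), y across. Inside 208 (y) x 155 mm (x); side walls rise 22 mm above the floor, wooden front 31 mm, chest top 44 mm.
- chest_drawer0_handle (a point): Middle of the drawer's bar handle: an 11 mm thick steel bar, 131 mm long along y, 35 mm out from the drawer's front face, 37 mm above the table.
- cup: Paper cup with green band and white lid, 84 mm across, 108 mm high. Bystander. Origin at the centre of its underside.
- glue_gun: Teal glue gun lying on its side, body 95 x 34 mm plus orange and brass nozzle (to x = +80 mm) and a grip reaching to y = -95 mm; 27 mm high. Bystander. Origin under the middle of its body.
- binder_clip: Black binder clip, 41 x 19 x 19 mm, with wire loops to y = +37 mm. Bystander. Origin at the centre of its underside.
Things that resemble listed ones, but are neither listed nor needed, are in the scene too. Leave any yellow look-alike of the batten alone.

How it is judged:
On the way, in this order (a step that is already met when the one before it is completed fails the run):
1. the batten, still at the table, is drawn clear from under the boxes, and the three boxes stand on the table, still stacked (y of batten in the frame of stop below -0.085 m and height (world z) of batten below 0.03 m and angle between each of box_low, box_mid, box_top's own z axis and vertical below 0.07 rad and distance of each of box_low, box_mid, box_top from where it was at the start of the episode below 0.035 m and height (world z) of box_low below 0.004 m and height (world z) of box_mid below 0.035 m and height (world z) of box_top below 0.066 m), for 0.2 s.
2. the batten lies flat on the drawer's floor (x of batten in the frame of drawer_floor between -0.05 and 0.085 m and y of batten in the frame of drawer_floor between -0.05 and 0.05 m and z of batten in the frame of drawer_floor between -0.004 and 0.006 m and angle between batten's own z axis and vertical below 0.06 rad), for 0.2 s.
At the end, for the whole second after the job is handed in: The batten lies flat and at rest inside the drawer, the drawer is shut to within 6 mm, the three boxes stand at rest on the table, flat (within 0.07 rad), still stacked and each within 35 mm of where it began; cup, glue gun and binder clip within 30 mm of where they were (all of step 2 and value of joint chest_drawer0 below 0.006 m and angle between each of box_low, box_mid, box_top's own z axis and vertical below 0.07 rad and distance of each of box_low, box_mid, box_top from where it was at the start of the episode below 0.035 m and height (world z) of box_low below 0.004 m and height (world z) of box_mid below 0.035 m and height (world z) of box_top below 0.066 m and linear speed of each of batten, box_low, box_mid, box_top below 0.02 m/s and distance of each of cup, glue_gun, binder_clip from where it was at the start of the episode below 0.03 m); the robot touches nothing.
It fails at once if a box tips by more than 0.35 rad (angle between any of box_low, box_mid, box_top's own z axis and vertical above 0.35 rad).
It fails at once if a box is lifted more than 15 mm (height (world z) of box_low above 0.023 m or height (world z) of box_mid above 0.053 m or height (world z) of box_top above 0.083 m).
It fails at once if a box is shoved or dragged more than 50 mm from its place (distance of any of box_low, box_mid, box_top from where it was at the start of the episode above 0.05 m).
It fails at once if the cup, glue gun or binder clip is moved more than 30 mm (distance of any of cup, glue_gun, binder_clip from where it was at the start of the episode above 0.03 m).
It also fails if it takes over 72 s, if anything falls off the work surface, if the arm or the gripper's body presses on something with over 40 N, if the wrist force passes 120 N, or if a joint passes its speed limit or range.

### The arm

A 6-joint arm with a two-finger parallel gripper is mounted at the origin on the work surface. World frame = base frame: x ahead of the robot, y to its left, z up, the work surface at z = 0. Lengths are in m, angles in rad, forces in N, time in s.
With the tool pointing down it reaches from about 0.375 to 0.9 m from the base axis. Payload 3.1 kg.
Tool frame: the origin (TCP) lies on the front face of the gripper's body, between the roots of the fingers; the fingertips stand 73 mm ahead of it and the grasp point (between the pads) lies 54 mm ahead of it (manip.tips_ahead is the distance from the TCP to the fingertips, in m); z points along the fingers, y is the line along which they close (so a half turn about z gives the same grasp; the last joint's range is limited). The gripper opens to 85 mm and grips with 20 to 120 N. Pads are 22 mm wide; open, the fingers measure 114 mm over their backs; the gripper's body (76 mm by 85 mm) begins 54 mm behind the grasp point. The pads swing forward as they close: fully open they stand 13 mm farther back than shut.
Start: joints at [1.069, 0.527, 1.433, -0, 1.181, -0.178], TCP at [0.198, 0.593, 0.304] pointing down, gripper open.
Joint ranges: [-3.08, 3.08], [-0.75, 2.2], [0.22, 2.44], [-1.43, 4.57], [0, 2.65], [-2.85, 2.85]. Speed limits (rad/s): [2.79, 2.79, 3.14, 3.14, 3.14, 3.14].

### API

Orientations are given as a unit quaternion [x, y, z, w].
In Python, from station import sense, eyes, workorder, manip gives the robot as it stands.
- The arm moves only by the shell command python3 -m inch 'ROWS' [OPENING] [FORCE]. ROWS is JSON, a list of rows, each an object of numbers: "dx", "dy", "dz": the shift along the tool's x, y, z in cm; "wx", "wy", "wz": the turn, a rotation vector about the tool's x, y, z in degrees. In form: [{"dx": .., "dy": .., "dz": .., "wx": .., "wy": .., "wz": ..}, ...]. A call has 1 to 10 rows; each row shifts and turns the commanded pose from where the row before left it, along the tool's axes as they then stand; what a row does not reach is not made up. A row lasts 1/8 s, in which the tool goes at most 62.5 mm and 10.7 degrees, less where a joint would pass 70% of its speed; a pose out of reach is approached as far as the arm can. A call with a gripper value outside its range is refused whole. OPENING is the opening, from 0 (shut) to 1 (fully open), set as the call begins (- or left out, the last holds). The fingers move at their own pace and stop on an object; FORCE is the grip in N (left out, the last holds). Time passes only in rows, so rows that do not move let the fingers close. It gives the time, the measured TCP pose, the force, the opening and the grip force at its end, in the units of the state.
- sense(): the state, without advancing time (a new reading comes with each control period).
- eyes.snapshot(name): name is "scene" or "top"; returns the picture (480x640x3 uint8, red, green, blue); there is no depth.
- eyes.camera_params(name): a dict with "fx", "fy", "cx", "cy" (pixels), "rvec" (rotation vector, rad) and "tvec" (3), from world to camera coordinates, as OpenCV has them. Camera axes: x right, y down, z forward; pixel columns grow to the right and rows downward; lengths in m; the calibration is good to about 2 mm. A picture is of the moment at which its call begins. camera_params takes no time and is no camera call.
- workorder.sign_off(): hands the job in; it is judged then, once.
The state is a dict: "t": time; "q": joint angles; "qd": joint speeds; "tau": joint torques, N m; "tcp_pos": TCP position; "tool_rot": TCP orientation; "force": force on the tool from outside, world axes, zero at the start; "ft_torque": the same for the moment, N m; "finger_gap": opening from 0.0 (shut) to 1.0 (fully open); "gripper_force": force on a finger pad.
Only numpy, scipy, OpenCV 4.12 (cv2) and the standard library are available. Lean on these libraries where they do the work, as an engineer would, in place of code of your own. Each camera call takes 0.05 s, during which the arm holds its last target. There are 200 camera calls.

## Working session

There is one attempt and no reset: what is moved stays moved. The work goes in short steps, Python scripts to look and compute and a shell command to move; the robot and the scene stay as the last step left them, time stands still between calls to the robot, and variables do not carry over. Pictures are saved under pics/ and viewed, at most 10 in all, crops included, and the job is handed in when it is done.

```bash
ls; mkdir -p pics
python3 - <<'E'
from station import sense, eyes, workorder, manip
import cv2
for n in("scene","top"):
    cv2.imwrite(f"pics/{n}0.png",eyes.snapshot(n)[:,:,::-1]); print(n,eyes.camera_params(n))
s=sense();print(s)
E
```

```text
pics
scene {'fx': 453.6815208479369, 'fy': 453.6815208479369, 'cx': 319.3395087978563, 'cy': 233.42270029286135, 'rvec': array([ 2.14535091,  1.06454044, -0.45990793]), 'tvec': array([-0.44753075, -0.20233759,  1.31227006])}
top {'fx': 454.0518684755658, 'fy': 454.0518684755658, 'cx': 323.6327292763659, 'cy': 237.19697454826277, 'rvec': array([ 2.19253606, -2.14534969,  0.16924542]), 'tvec': array([0.10419561, 0.56958145, 1.21571685])}
{'t': 0.1, 'q': array([ 1.06952470e+00,  5.28387999e-01,  1.43376591e+00, -3.01721790e-06,
        1.18140722e+00, -1.78528912e-01]), 'qd': array([ 5.30846205e-05, -1.48353345e-03, -3.88791365e-03, -1.27141810e-03,
        1.90145689e-04, -1.15097396e-04]), 'tau': array([-1.25468490e-03, -4.43305278e+01, -1.78584981e+01, -2.76324581e-04,
        3.89687513e-03,  7.24202522e-06]), 'tcp_pos': array([0.19797601, 0.59228821, 0.30302487]), 'tool_rot': array([ 1.60671254e-01,  9.87007487e-01, -9.28394764e-04, -3.26823522e-04]), 'force': array([-0.70274392, -0.97762058, -0.69509436]), 'ft_torque': array([ 0.02799756, -0.03774071, -0.06272723]), 'gripper_force': 0.0, 'finger_gap': 0.9995720661913811}
```

View pics/scene0.png

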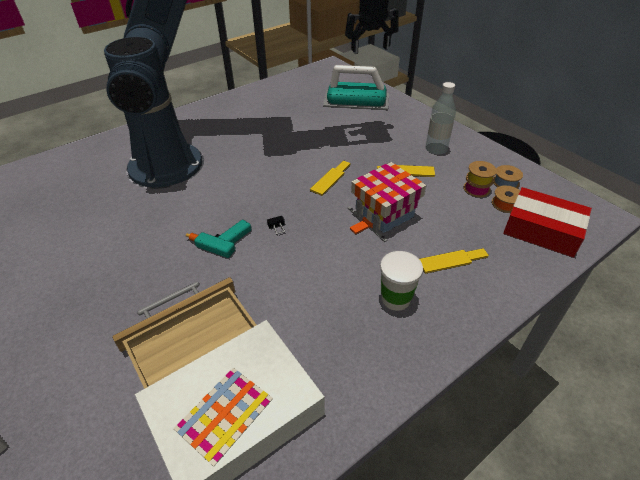

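View pics/top0.png

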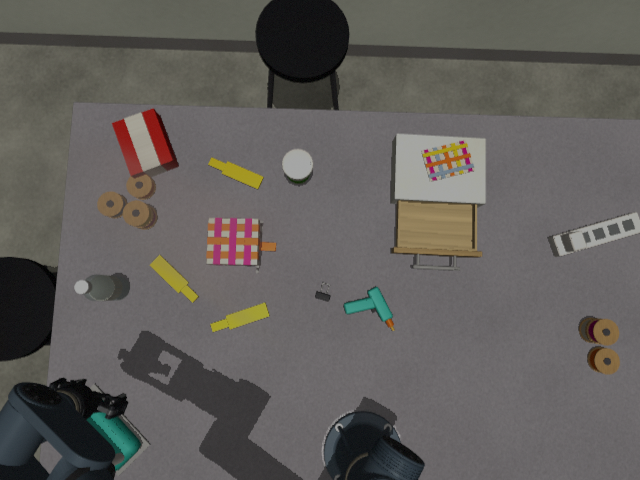

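The scene shows the orange handle at scene px (360,228) / top px (268,246), coming out from under the stack at top (234,242). The three yellow battens at top (236,172), (175,278) and (240,317) are look-alikes. Only the orange one is under the boxes, so I'll confirm it in an enlarged crop.

Run:
```python
import cv2,numpy as np
a=cv2.imread("pics/scene0.png");b=cv2.imread("pics/top0.png")
def c(i,x,y,w,h,k): return cv2.resize(i[y:y+h,x:x+w],None,fx=k,fy=k,interpolation=cv2.INTER_CUBIC)
# top: x200-300,y205-280 ; scene x340-440,y150-225..
m=np.hstack([c(b,200,205,80,75,5),c(a,340,160,100,93,4)[:375]]) 
n=np.hstack([c(b,385,190,110,85,3.6)[:225+75],c(a,100,270,170,128,2.35)[:300]])
w=max(m.shape[1],n.shape[1]);h=lambda z:cv2.copyMakeBorder(z,0,0,0,w-z.shape[1],0)
# keep within 600 high
o=np.vstack([h(m)[:372],h(n)]);o=cv2.resize(o,None,fx=1,fy=1)
print(m.shape,n.shape,o.shape)
cv2.imwrite("pics/crop1.png",o[:672] if o.shape[0]<=600 else cv2.resize(o,None,fx=600/o.shape[0],fy=600/o.shape[0]))
```

```text
Traceback (most recent call last):
ValueError: all the input array dimensions except for the concatenation axis must match exactly, but along dimension 0, the array at index 0 has size 375 and the array at index 1 has size 372
```

Run:
```python
import cv2,numpy as np
a=cv2.imread("pics/scene0.png");b=cv2.imread("pics/top0.png")
def c(i,x,y,w,h): return cv2.resize(i[y:y+h,x:x+w],(400,300),interpolation=cv2.INTER_CUBIC)
o=np.vstack([np.hstack([c(b,200,210,80,60),c(a,340,165,100,75)]),np.hstack([c(b,385,190,112,84),c(a,100,270,160,120)])])
cv2.imwrite("pics/crop1.png",o)
```

```text
(no output)
```

View pics/crop1.png

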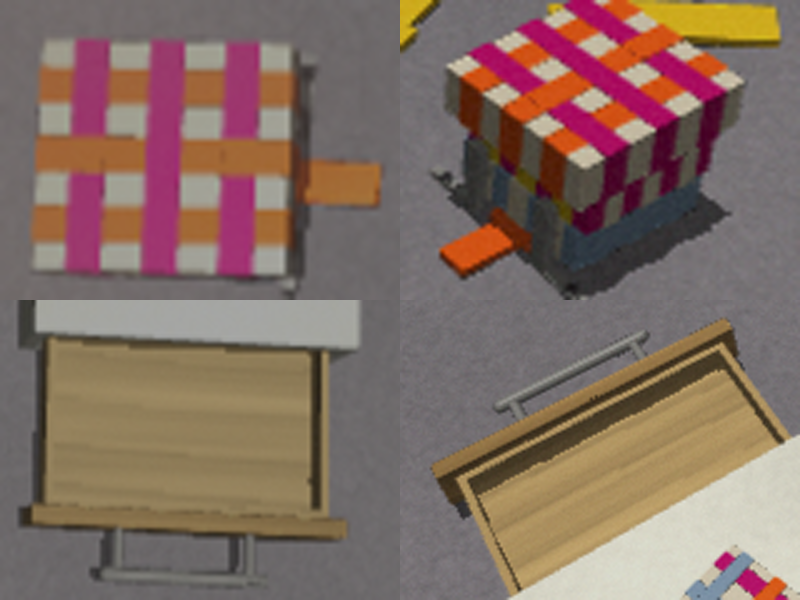

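The crop confirms it: the orange handle comes out from under the ribbon boxes between the prongs. Its end corners are at top px (276,243.4)/(275.6,251.2) and scene px (350,228.5)/(355.5,233). The drawer is open, with bar ends at top px (410.8,266.4)/(459.8,269) and scene px (138.8,312.8)/(198,284.8).

```bash
cat > h.py <<'E'
import cv2,numpy as np
from station import sense, eyes, manip
from scipy.spatial.transform import Rotation as R
P={n:eyes.camera_params(n) for n in("scene","top")}
def K(p): return np.array([[p["fx"],0,p["cx"]],[0,p["fy"],p["cy"]],[0,0,1]])
def M(n): p=P[n]; return K(p)@np.c_[R.from_rotvec(p["rvec"]).as_matrix(),p["tvec"]]
def tri(s,t):
    X=cv2.triangulatePoints(M("scene"),M("top"),np.float64(s),np.float64(t))[:,0]; return X[:3]/X[3]
def onz(n,uv,z):
    p=P[n];r=R.from_rotvec(p["rvec"]).as_matrix();c=-r.T@p["tvec"]
    d=r.T@np.linalg.inv(K(p))@[*uv,1]; return c+d*(z-c[2])/d[2]
def proj(n,X): x=M(n)@[*X,1]; return x[:2]/x[2]
E
python3 - <<'E'
from h import *
np.set_printoptions(precision=4,suppress=True)
print("hand end",tri((350,228.5),(276,243.4)),tri((355.5,233),(275.6,251.2)))
for uv in [(276,243.4),(275.6,251.2),(261.6,242.4),(261.6,250.6)]: print(uv,onz("top",uv,.008))
print("bar",tri((138.8,312.8),(410.8,266.4)),tri((198,284.8),(459.8,269)))
for uv in [(410.8,266.4),(459.8,269)]: print(onz("top",uv,.037))
print("boxtop",[onz("top",uv,.102) for uv in[(209,218),(260,219),(258,264.6),(206.6,264)]])
print("feet",[onz("top",uv,.004) for uv in[(262,222),(257.4,267.5)]])
def c(i): return (385+i[0]/3.571,190+(i[1]-300)/3.571)
print("front wall top",[onz("top",c(i),.053) for i in[(20,506),(347,520)]])
print("floor front", [onz("top",c(i),.022) for i in[(50,506),(308,514),(312,350),(52,340)]])
s=(lambda i:(100+(i[0]-400)/2.5,270+(i[1]-300)/2.5))
print("front top outer corners tri",tri(s((432,468)),c((20,525))),tri(s((728,320)),c((347,537))))
for n,uv in [("cup",(297,165)),("clip",(322,295)),("glue",(375,303))]: print(n,onz("top",uv,.02))
E
```

```text
hand end [0.5473 0.2454 0.0125] [ 0.5359  0.2584 -0.0211]
(276, 243.4) [0.5499 0.2488 0.008 ]
(275.6, 251.2) [0.528  0.2492 0.008 ]
(261.6, 242.4) [0.5518 0.2891 0.008 ]
(261.6, 250.6) [0.5288 0.2882 0.008 ]
bar [ 0.4817 -0.2015 -0.0129] [ 0.5139 -0.1892  0.0994]
[ 0.4918 -0.124   0.037 ]
[ 0.4876 -0.2595  0.037 ]
boxtop [array([0.6018, 0.4173, 0.102 ]), array([0.6024, 0.2852, 0.102 ]), array([0.4835, 0.2859, 0.102 ]), array([0.4822, 0.4172, 0.102 ])]
feet [array([0.6102, 0.2905, 0.004 ]), array([0.4816, 0.2985, 0.004 ])]
front wall top [array([ 0.5404, -0.0655,  0.053 ]), array([ 0.5354, -0.3167,  0.053 ])]
floor front [array([ 0.5443, -0.0945,  0.022 ]), array([ 0.5427, -0.2978,  0.022 ]), array([ 0.6737, -0.3038,  0.022 ]), array([ 0.6763, -0.0962,  0.022 ])]
front top outer corners tri [ 0.5264 -0.2134 -0.0031] [ 0.5757 -0.1851  0.1947]
cup [0.7738 0.1959 0.02  ]
clip [0.4092 0.1175 0.02  ]
glue [ 0.3904 -0.0285  0.02  ]
```

```bash
cat >> h.py <<'E'
def go(p=None,Rt=None):
    s=sense();Rc=R.from_quat(s["tool_rot"]);
    if Rt is not None: print("turn deg (tool)",np.degrees((Rc.inv()*Rt).as_rotvec()).round(2))
    if p is not None: print("shift cm (tool)",(Rc.inv().apply(np.array(p)-s["tcp_pos"])*100).round(2))
def lean(yaw,th): # tool x along world y at yaw, leaned back th deg
    return R.from_euler('z',yaw,degrees=True)*R.from_matrix(np.array([[0,1,0],[1,0,0],[0,0,-1.]]))*R.from_rotvec([0,np.radians(th),0])
E
python3 - <<'E'
from h import *
np.set_printoptions(precision=4,suppress=True)
print("bar",tri((138.8,312.8),(459.8,269)),tri((198,284.8),(410.8,266.4)))
s=(lambda i:(100+(i[0]-400)/2.5,270+(i[1]-300)/2.5))
def c(i): return (385+i[0]/3.571,190+(i[1]-300)/3.571)
print("front top outer corners tri",tri(s((432,468)),c((347,537))),tri(s((728,320)),c((20,525))))
print("floor inner front",tri(s((487,493)),c((308,514))))
print("hand end swapped",tri((355.5,233),(276,243.4)),tri((350,228.5),(275.6,251.2)))
print(manip.__dict__ if hasattr(manip,'__dict__') else dir(manip), manip.tips_ahead)
go([.535,.16,.30],lean(-2,0)); Rt=lean(-2,30); print(Rt.as_matrix())
E
```

```text
bar [ 0.4889 -0.2589  0.0311] [ 0.492  -0.1285  0.0241]
front top outer corners tri [ 0.5239 -0.3182  0.0432] [ 0.5275 -0.0685  0.0363]
floor inner front [ 0.5452 -0.2959  0.0142]
hand end swapped [ 0.5525  0.2515 -0.0032] [ 0.5307  0.2522 -0.0051]
{} 0.0726
turn deg (tool) [-0.11  0.05 73.51]
shift cm (tool) [-45.67 -30.31   0.35]
[[ 0.0302  0.9994  0.0174]
 [ 0.8655 -0.0349  0.4997]
 [ 0.5     0.     -0.866 ]]
```

```bash
python3 -m inch '[{"dx":-4.57,"dy":-3.03},{"dx":-4.57,"dy":-3.03},{"dx":-4.57,"dy":-3.03},{"dx":-4.57,"dy":-3.03},{"dx":-4.57,"dy":-3.03},{"dx":-4.57,"dy":-3.03},{"dx":-4.57,"dy":-3.03},{"dx":-4.57,"dy":-3.03},{"dx":-4.57,"dy":-3.03},{"dx":-4.57,"dy":-3.03}]' 0.6 && python3 -m inch '[{"wz":10.5},{"wz":10.5},{"wz":10.5},{"wz":10.5},{"wz":10.5},{"wz":10.5},{"wz":10.5},{"wy":10},{"wy":10},{"wy":10}]'
python3 -c "
from h import *
Rt=lean(-2,30);tip=np.array([.5397,.271,.012]);z=Rt.as_matrix()[:,2]
go(tip-.0726*z,Rt);s=sense();print(s['t'],s['tcp_pos'],s['q'],s['force'])"
```

```text
turn deg (tool) [-19.32  25.79  71.7 ]
shift cm (tool) [-43.64 -23.07  22.84]
0.1 [0.19797601 0.59228821 0.30302487] [ 1.06952470e+00  5.28387999e-01  1.43376591e+00 -3.01721790e-06
  1.18140722e+00 -1.78528912e-01] [-0.70274392 -0.97762058 -0.69509436]invalid input at $[0]: expected keys dx, dy, dz, wx, wy, wz
```

All six keys are needed in every row.

```bash
python3 -m inch '[{"dx":-4.57,"dy":-3.03,"dz":0,"wx":0,"wy":0,"wz":0},{"dx":-4.57,"dy":-3.03,"dz":0,"wx":0,"wy":0,"wz":0},{"dx":-4.57,"dy":-3.03,"dz":0,"wx":0,"wy":0,"wz":0},{"dx":-4.57,"dy":-3.03,"dz":0,"wx":0,"wy":0,"wz":0},{"dx":-4.57,"dy":-3.03,"dz":0,"wx":0,"wy":0,"wz":0},{"dx":-4.57,"dy":-3.03,"dz":0,"wx":0,"wy":0,"wz":0},{"dx":-4.57,"dy":-3.03,"dz":0,"wx":0,"wy":0,"wz":0},{"dx":-4.57,"dy":-3.03,"dz":0,"wx":0,"wy":0,"wz":0},{"dx":-4.57,"dy":-3.03,"dz":0,"wx":0,"wy":0,"wz":0},{"dx":-4.57,"dy":-3.03,"dz":0,"wx":0,"wy":0,"wz":0}]' 0.6 && python3 -m inch '[{"dx":0,"dy":0,"dz":0,"wx":0,"wy":0,"wz":10.5},{"dx":0,"dy":0,"dz":0,"wx":0,"wy":0,"wz":10.5},{"dx":0,"dy":0,"dz":0,"wx":0,"wy":0,"wz":10.5},{"dx":0,"dy":0,"dz":0,"wx":0,"wy":0,"wz":10.5},{"dx":0,"dy":0,"dz":0,"wx":0,"wy":0,"wz":10.5},{"dx":0,"dy":0,"dz":0,"wx":0,"wy":0,"wz":10.5},{"dx":0,"dy":0,"dz":0,"wx":0,"wy":0,"wz":10.5},{"dx":0,"dy":0,"dz":0,"wx":0,"wy":10,"wz":0},{"dx":0,"dy":0,"dz":0,"wx":0,"wy":10,"wz":0},{"dx":0,"dy":0,"dz":0,"wx":0,"wy":10,"wz":0}]'
python3 -c "
from h import *
Rt=lean(-2,30);tip=np.array([.5397,.271,.012]);z=Rt.as_matrix()[:,2]
go(tip-.0726*z,Rt);s=sense();print(s['t'],s['tcp_pos'],s['q'],s['force'])"
```

```text
t: 1.35
tcp_pos: [0.5362, 0.1588, 0.3036]
tool_rot: [0.161, 0.987, -0.0, -0.0]
force: [-0.0, 0.2, 0.8]
finger_gap: 0.605
gripper_force: 0.0
t: 2.6
tcp_pos: [0.5355, 0.1605, 0.3042]
tool_rot: [0.694, 0.671, 0.188, -0.181]
force: [0.1, -0.9, -0.2]
finger_gap: 0.597
gripper_force: 0.0
turn deg (tool) [ 0.05 -0.31  0.05]
shift cm (tool) [-5.160e+00  1.000e-02  2.355e+01]
2.6 [0.53547226 0.16048479 0.30421155] [-0.12051628  0.44528733  1.69456329  0.59065829  1.12671298 -0.3798646 ] [ 0.06372329 -0.85340884 -0.16953771]
```

```bash
python3 -m inch '[{"dx":-1.29,"dy":0,"dz":4,"wx":0,"wy":0,"wz":0},{"dx":-1.29,"dy":0,"dz":4,"wx":0,"wy":0,"wz":0},{"dx":-1.29,"dy":0,"dz":4,"wx":0,"wy":0,"wz":0},{"dx":-1.29,"dy":0,"dz":4,"wx":0,"wy":0,"wz":0},{"dx":0,"dy":0,"dz":0,"wx":0,"wy":0,"wz":0}]'
python3 - <<'E'
from h import *
b=cv2.imread("pics/top0.png").astype(float)
o=(b[:,:,2]-b[:,:,0])  # red-blue
roi=o[236:260,263:282]
# weighted edges per column -> handle centre line
for u in range(263,276,2):
    col=o[236:260,u]; w=np.clip(col-8,0,None); v=236+(w*np.arange(24)).sum()/w.sum(); print(u,round(v,2),onz("top",(u,v),.008)[:2].round(4), round(w.sum()/w.max(),1))
row=o[243:252].mean(0)[268:284];print(row.round())
s=sense();print(s["tcp_pos"])
cv2.imwrite("pics/s1.png",cv2.resize(eyes.snapshot("scene")[120:270,290:490,::-1],(800,600),interpolation=cv2.INTER_CUBIC))
E
```

```text
t: 3.22
tcp_pos: [0.5347, 0.1961, 0.1367]
tool_rot: [0.695, 0.671, 0.184, -0.183]
force: [0.0, 0.5, 0.4]
finger_gap: 0.598
gripper_force: 0.0
263 245.73 [0.5425 0.2848] 8.5
265 245.99 [0.5419 0.2792] 8.5
267 246.06 [0.5419 0.2737] 8.2
269 246.13 [0.5418 0.2681] 8.1
271 246.25 [0.5416 0.2625] 8.2
273 246.29 [0.5416 0.2569] 8.2
275 246.2 [0.542  0.2513] 7.5
[94. 94. 95. 95. 96. 96. 97. 93. 18.  3.  3.  3.  3.  3.  3.  3.]
[0.53470548 0.19609742 0.13669982]
```

View pics/s1.png

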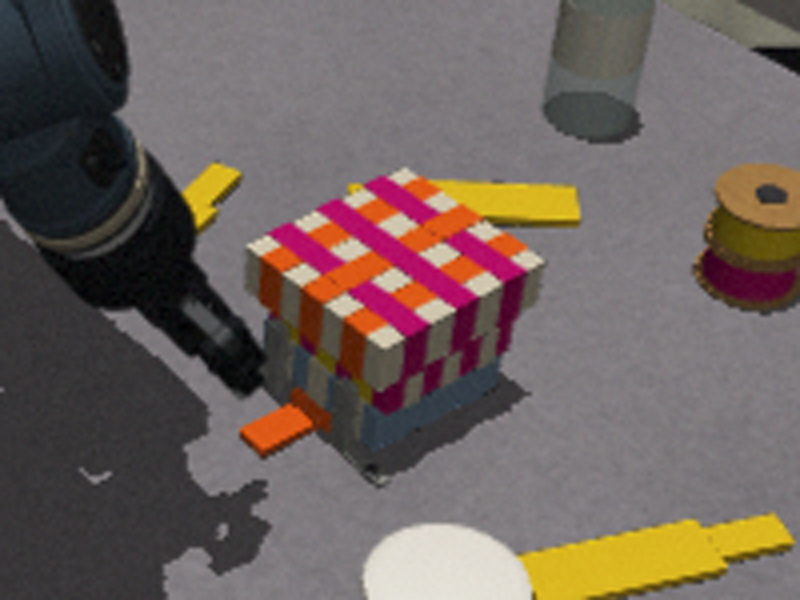

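The gripper stands clear of the top box, above the handle (crop px 275,430; gripper tip 248,385). The handle's centre line is x≈0.542 with yaw about −1 to −2°.

```bash
python3 -c "
from h import *
Rt=lean(-1.5,30);z=Rt.as_matrix()[:,2]
go(np.array([.5417,.271,.012])-.0726*z,Rt)"
```

```text
turn deg (tool) [ 0.06 -0.02 -0.51]
shift cm (tool) [0.19 0.37 7.46]
```

```bash
python3 -m inch '[{"dx":0.19,"dy":0.37,"dz":2.5,"wx":0,"wy":0,"wz":-0.5},{"dx":0,"dy":0,"dz":2.5,"wx":0,"wy":0,"wz":0},{"dx":0,"dy":0,"dz":2.0,"wx":0,"wy":0,"wz":0},{"dx":0,"dy":0,"dz":0.4,"wx":0,"wy":0,"wz":0},{"dx":0,"dy":0,"dz":0,"wx":0,"wy":0,"wz":0}]'
python3 - <<'E'
from h import *
go(None,lean(-1.5,30));s=sense();print(s["tcp_pos"],s["force"], s["tcp_pos"]+.0726*R.from_quat(s["tool_rot"]).as_matrix()[:,2])
E
python3 -m inch '[{"dx":-0.05,"dy":0,"dz":0.1,"wx":0,"wy":0,"wz":0},{"dx":-0.05,"dy":0,"dz":0.1,"wx":0,"wy":0,"wz":0},{"dx":-0.05,"dy":0,"dz":0.1,"wx":0,"wy":0,"wz":0}]'
```

```text
t: 3.9
tcp_pos: [0.5421, 0.2342, 0.077]
tool_rot: [0.692, 0.674, 0.187, -0.179]
force: [0.3, -0.5, 0.6]
finger_gap: 0.598
gripper_force: 0.0
turn deg (tool) [ 0.29 -0.01  0.1 ]
[0.5421051  0.23415455 0.0770322 ] [ 0.25514471 -0.54351145  0.57628373] [0.54342301 0.27044161 0.01416509]
t: 4.28
tcp_pos: [0.542, 0.2342, 0.0733]
tool_rot: [0.692, 0.674, 0.187, -0.179]
force: [-0.3, -0.5, -0.4]
finger_gap: 0.599
gripper_force: 0.0
```

```bash
python3 -m inch '[{"dx":-0.05,"dy":-0.1,"dz":0.15,"wx":0,"wy":0,"wz":0},{"dx":-0.05,"dy":0,"dz":0.15,"wx":0,"wy":0,"wz":0},{"dx":0,"dy":0,"dz":0,"wx":0,"wy":0,"wz":0}]'
python3 -m inch '[{"dx":0,"dy":0,"dz":0,"wx":0,"wy":0,"wz":0},{"dx":0,"dy":0,"dz":0,"wx":0,"wy":0,"wz":0},{"dx":0,"dy":0,"dz":0,"wx":0,"wy":0,"wz":0},{"dx":0,"dy":0,"dz":0,"wx":0,"wy":0,"wz":0},{"dx":0,"dy":0,"dz":0,"wx":0,"wy":0,"wz":0},{"dx":0,"dy":0,"dz":0,"wx":0,"wy":0,"wz":0}]' 0 80
```

```text
t: 4.65
tcp_pos: [0.5407, 0.2351, 0.0698]
tool_rot: [0.692, 0.674, 0.187, -0.179]
force: [-0.4, 0.8, 0.4]
finger_gap: 0.602
gripper_force: 0.0
t: 5.4
tcp_pos: [0.5415, 0.2347, 0.0705]
tool_rot: [0.692, 0.674, 0.188, -0.178]
force: [-0.3, -3.5, 5.9]
finger_gap: 0.224
gripper_force: 78.4
```

```bash
python3 -m inch '[{"dx":-0.2,"dy":0,"dz":-0.14,"wx":0,"wy":0,"wz":0},{"dx":-0.43,"dy":0,"dz":-0.25,"wx":0,"wy":0,"wz":0},{"dx":-0.43,"dy":0,"dz":-0.25,"wx":0,"wy":0,"wz":0},{"dx":-0.43,"dy":0,"dz":-0.25,"wx":0,"wy":0,"wz":0},{"dx":-0.43,"dy":0,"dz":-0.25,"wx":0,"wy":0,"wz":0},{"dx":-0.43,"dy":0,"dz":-0.25,"wx":0,"wy":0,"wz":0},{"dx":-0.43,"dy":0,"dz":-0.25,"wx":0,"wy":0,"wz":0},{"dx":-0.43,"dy":0,"dz":-0.25,"wx":0,"wy":0,"wz":0}]'
python3 - <<'E'
from h import *
s=sense();print(s["tcp_pos"],s["force"],s["ft_torque"], s["tcp_pos"]+.0726*R.from_quat(s["tool_rot"]).as_matrix()[:,2])
a=eyes.snapshot("scene")[:,:,::-1];b=eyes.snapshot("top")[:,:,::-1];cv2.imwrite("pics/t2.png",b)
f=lambda i,x,y,w,h:cv2.resize(i[y:y+h,x:x+w],(400,500),interpolation=cv2.INTER_CUBIC)
cv2.imwrite("pics/p2.png",np.hstack([f(a,330,150,100,125),f(b,205,205,84,105)]))
E
```

```text
t: 6.4
tcp_pos: [0.5382, 0.2005, 0.0704]
tool_rot: [0.691, 0.674, 0.187, -0.183]
force: [1.6, 11.3, -1.8]
finger_gap: 0.22
gripper_force: 78.5
[0.53818481 0.2004908  0.07039691] [ 1.57505707 11.33634745 -1.79834572] [ 1.43741433 -0.25540738 -0.04876133] [0.53907762 0.23714975 0.00773844]
```

View pics/p2.png

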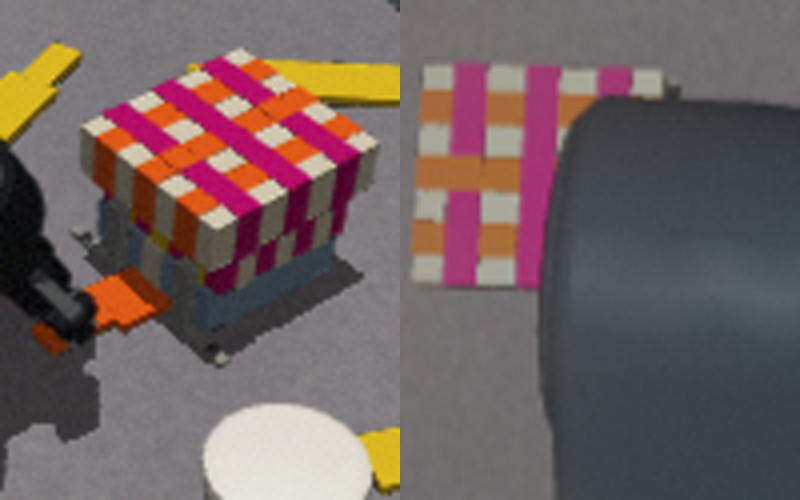

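The blade is coming out between the prongs (crop px 140,300) and the stack is still upright. I'll keep drawing with a slight sideways correction.

```bash
python3 -m inch '[{"dx":-0.43,"dy":0.03,"dz":-0.25,"wx":0,"wy":0,"wz":0},{"dx":-0.43,"dy":0.03,"dz":-0.25,"wx":0,"wy":0,"wz":0},{"dx":-0.43,"dy":0.03,"dz":-0.25,"wx":0,"wy":0,"wz":0},{"dx":-0.43,"dy":0.03,"dz":-0.25,"wx":0,"wy":0,"wz":0},{"dx":-0.43,"dy":0.03,"dz":-0.25,"wx":0,"wy":0,"wz":0},{"dx":-0.43,"dy":0.03,"dz":-0.25,"wx":0,"wy":0,"wz":0}]'
python3 -m inch '[{"dx":-0.43,"dy":0.0,"dz":-0.25,"wx":0,"wy":0,"wz":0},{"dx":-0.43,"dy":0.0,"dz":-0.25,"wx":0,"wy":0,"wz":0},{"dx":-0.43,"dy":0.0,"dz":-0.25,"wx":0,"wy":0,"wz":0},{"dx":-0.43,"dy":0.0,"dz":-0.25,"wx":0,"wy":0,"wz":0},{"dx":-0.43,"dy":0.0,"dz":-0.25,"wx":0,"wy":0,"wz":0},{"dx":-0.43,"dy":0.0,"dz":-0.25,"wx":0,"wy":0,"wz":0}]'
python3 - <<'E'
from h import *
s=sense();print(s["tcp_pos"],s["force"],s["ft_torque"], s["tcp_pos"]+.0726*R.from_quat(s["tool_rot"]).as_matrix()[:,2])
go(None,lean(-1.5,30))
a=eyes.snapshot("scene")[:,:,::-1];b=eyes.snapshot("top")[:,:,::-1]
f=lambda i,x,y,w,h:cv2.resize(i[y:y+h,x:x+w],(400,500),interpolation=cv2.INTER_CUBIC)
cv2.imwrite("pics/p3.png",np.hstack([f(a,330,150,100,125),f(b,205,205,84,105)]))
E
```

```text
t: 7.25
tcp_pos: [0.5384, 0.1713, 0.0705]
tool_rot: [0.691, 0.674, 0.187, -0.184]
force: [-0.8, 14.6, -0.1]
finger_gap: 0.216
gripper_force: 79.0
t: 8.0
tcp_pos: [0.5389, 0.1389, 0.0705]
tool_rot: [0.691, 0.674, 0.187, -0.181]
force: [-0.7, 3.1, 3.4]
finger_gap: 0.22
gripper_force: 80.0
[0.53891726 0.13892012 0.07046181] [-0.672588    3.11025399  3.35995253] [0.509906   0.02195464 0.11346506] [0.53997392 0.17531734 0.00765348]
turn deg (tool) [ 0.08 -0.1   0.1 ]
```

View pics/p3.png

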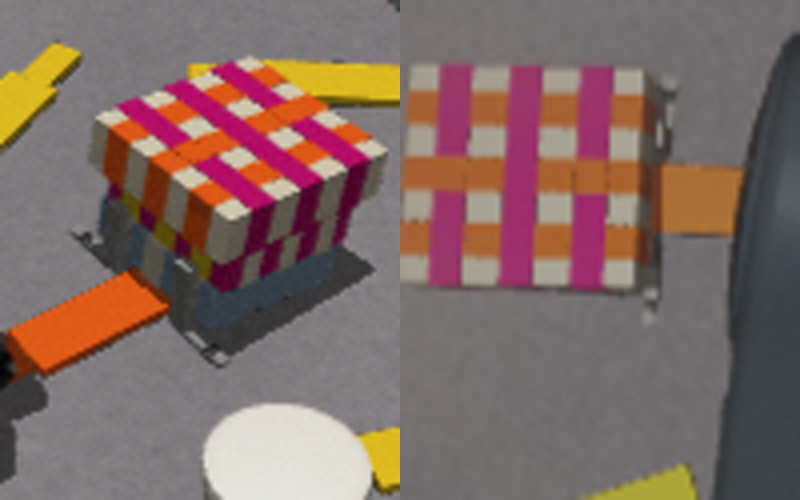

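The stack has rocked back onto its far edge as expected, and the batten (crop px 90,320) is centred between the prongs. I'll draw out the rest.

```bash
python3 -m inch '[{"dx":-0.43,"dy":0,"dz":-0.25,"wx":0,"wy":0,"wz":0},{"dx":-0.43,"dy":0.0,"dz":-0.25,"wx":0,"wy":0,"wz":0},{"dx":-0.43,"dy":0.0,"dz":-0.25,"wx":0,"wy":0,"wz":0},{"dx":-0.43,"dy":0.0,"dz":-0.25,"wx":0,"wy":0,"wz":0},{"dx":-0.43,"dy":0.0,"dz":-0.25,"wx":0,"wy":0,"wz":0},{"dx":-0.43,"dy":0.0,"dz":-0.25,"wx":0,"wy":0,"wz":0},{"dx":-0.43,"dy":0.0,"dz":-0.25,"wx":0,"wy":0,"wz":0},{"dx":-0.43,"dy":0.0,"dz":-0.25,"wx":0,"wy":0,"wz":0}]'
python3 -m inch '[{"dx":-0.43,"dy":0.0,"dz":-0.25,"wx":0,"wy":0,"wz":0},{"dx":-0.43,"dy":0.0,"dz":-0.25,"wx":0,"wy":0,"wz":0},{"dx":-0.43,"dy":0.0,"dz":-0.25,"wx":0,"wy":0,"wz":0},{"dx":-0.43,"dy":0.0,"dz":-0.25,"wx":0,"wy":0,"wz":0},{"dx":-0.43,"dy":0.0,"dz":-0.25,"wx":0,"wy":0,"wz":0},{"dx":-0.43,"dy":0.0,"dz":-0.25,"wx":0,"wy":0,"wz":0},{"dx":-0.43,"dy":0.0,"dz":-0.25,"wx":0,"wy":0,"wz":0},{"dx":0,"dy":0,"dz":0,"wx":0,"wy":0,"wz":0},{"dx":0,"dy":0,"dz":0,"wx":0,"wy":0,"wz":0},{"dx":0,"dy":0,"dz":0,"wx":0,"wy":0,"wz":0}]'
python3 - <<'E'
from h import *
s=sense();print(s["tcp_pos"],s["force"],s["ft_torque"], s["tcp_pos"]+.0726*R.from_quat(s["tool_rot"]).as_matrix()[:,2])
a=eyes.snapshot("scene")[:,:,::-1];b=eyes.snapshot("top")[:,:,::-1];cv2.imwrite("pics/t4.png",b);cv2.imwrite("pics/s4.png",a)
f=lambda i,x,y,w,h:cv2.resize(i[y:y+h,x:x+w],(400,400),interpolation=cv2.INTER_CUBIC)
cv2.imwrite("pics/p4.png",np.hstack([f(a,320,150,110,110),f(b,205,195,100,100)]))
E
```

```text
t: 9.1
tcp_pos: [0.5389, 0.0979, 0.0705]
tool_rot: [0.692, 0.674, 0.187, -0.179]
force: [-0.1, 2.1, 2.0]
finger_gap: 0.215
gripper_force: 80.1
t: 10.35
tcp_pos: [0.5381, 0.0634, 0.0706]
tool_rot: [0.692, 0.674, 0.187, -0.179]
force: [0.1, -1.0, -0.5]
finger_gap: 0.219
gripper_force: 79.6
[0.53811644 0.06343401 0.07062258] [ 0.0874513 -0.9742557 -0.5268841] [-0.25156386 -0.05065621 -0.03168533] [0.53940915 0.09968054 0.00773158]
```

View pics/p4.png

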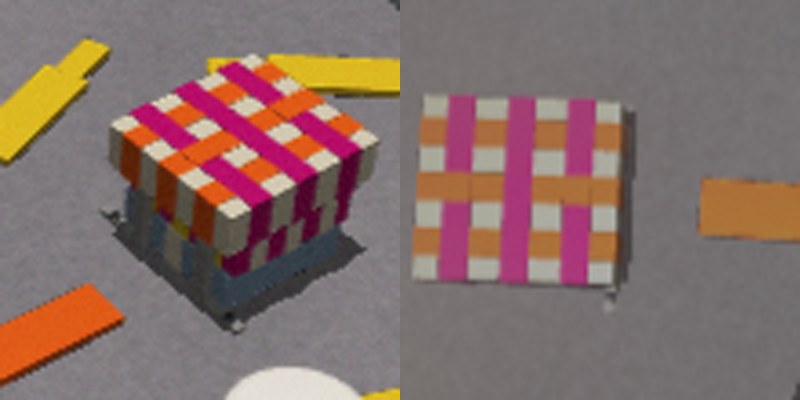

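The batten is fully out (blade end at top-crop px 700,208) and the boxes stand square on the table by the prongs. Next I'll lift and carry it.

```bash
python3 - <<'E'
from h import *
b=cv2.imread("pics/t4.png").astype(float);o=b[:,:,2]-b[:,:,0]
for u in range(281,304,3):
    w=np.clip(o[232:266,u]-10,0,None); v=232+(w*np.arange(34)).sum()/w.sum(); print(u,onz("top",(u,v),.008)[:2].round(4))
print(o[247,274:284].round(), onz("top",(279.5,247),.008))
p=sense()["tcp_pos"]
go(p+[0,0,.08],lean(-1.5,30)); go(p+[.061,-.346,0])
E
python3 -m inch '[{"dx":1,"dy":0,"dz":-1.73,"wx":0,"wy":0,"wz":0},{"dx":1,"dy":0,"dz":-1.73,"wx":0,"wy":0,"wz":0},{"dx":1,"dy":0,"dz":-1.73,"wx":0,"wy":0,"wz":0},{"dx":1,"dy":0,"dz":-1.73,"wx":0,"wy":0,"wz":0},{"dx":0,"dy":0,"dz":0,"wx":0,"wy":0,"wz":0}]'
```

```text
281 [0.5422 0.2346]
284 [0.5425 0.2262]
287 [0.5421 0.2178]
290 [0.5416 0.2094]
293 [0.5408 0.201 ]
296 [0.5405 0.1926]
299 [0.5407 0.1843]
302 [0.5401 0.1758]
[  3.   4.   4.   3.   4.   9. 100. 117. 117. 117.] [0.54002507 0.23872498 0.008     ]
turn deg (tool) [0.26 0.02 0.07]
shift cm (tool) [ 4.    0.04 -6.93]
shift cm (tool) [-29.83   7.04 -17.17]
t: 11.08
tcp_pos: [0.5383, 0.0634, 0.1522]
tool_rot: [0.692, 0.675, 0.188, -0.177]
force: [-0.3, -0.3, -0.5]
finger_gap: 0.218
gripper_force: 78.5
```

```bash
python3 -m inch '[{"dx":-2.98,"dy":0.7,"dz":-1.72,"wx":0,"wy":0,"wz":0},{"dx":-2.98,"dy":0.7,"dz":-1.72,"wx":0,"wy":0,"wz":0},{"dx":-2.98,"dy":0.7,"dz":-1.72,"wx":0,"wy":0,"wz":0},{"dx":-2.98,"dy":0.7,"dz":-1.72,"wx":0,"wy":0,"wz":0},{"dx":-2.98,"dy":0.7,"dz":-1.72,"wx":0,"wy":0,"wz":0},{"dx":-2.98,"dy":0.7,"dz":-1.72,"wx":0,"wy":0,"wz":0},{"dx":-2.98,"dy":0.7,"dz":-1.72,"wx":0,"wy":0,"wz":0},{"dx":-2.98,"dy":0.7,"dz":-1.72,"wx":0,"wy":0,"wz":0},{"dx":-2.98,"dy":0.7,"dz":-1.72,"wx":0,"wy":0,"wz":0},{"dx":-2.98,"dy":0.7,"dz":-1.72,"wx":0,"wy":0,"wz":0}]'
python3 -m inch '[{"dx":0,"dy":0,"dz":0,"wx":0,"wy":0,"wz":0},{"dx":0,"dy":0,"dz":0,"wx":0,"wy":0,"wz":0}]'
python3 - <<'E'
from h import *
s=sense();print(s["t"],s["q"].round(2));go([.599,-.283,.0975],lean(-1.5,30))
a=eyes.snapshot("scene")[:,:,::-1];b=eyes.snapshot("top")[:,:,::-1];cv2.imwrite("pics/t5.png",b)
f=lambda i,x,y,w,h:cv2.resize(i[y:y+h,x:x+w],(400,400),interpolation=cv2.INTER_CUBIC)
cv2.imwrite("pics/p5.png",np.hstack([f(a,90,210,200,200),f(b,370,150,150,150)]))
E
```

```text
t: 12.32
tcp_pos: [0.5979, -0.2832, 0.1498]
tool_rot: [0.692, 0.674, 0.187, -0.18]
force: [-0.1, -0.3, -0.7]
finger_gap: 0.221
gripper_force: 78.3
t: 12.58
tcp_pos: [0.5975, -0.2815, 0.15]
tool_rot: [0.692, 0.674, 0.187, -0.18]
force: [-0.1, -0.3, -0.2]
finger_gap: 0.219
gripper_force: 78.4
12.575 [-0.74  0.86  1.31  0.4   1.35 -0.88]
turn deg (tool) [ 0.15 -0.11  0.02]
shift cm (tool) [-2.76  0.14  4.47]
```

View pics/p5.png

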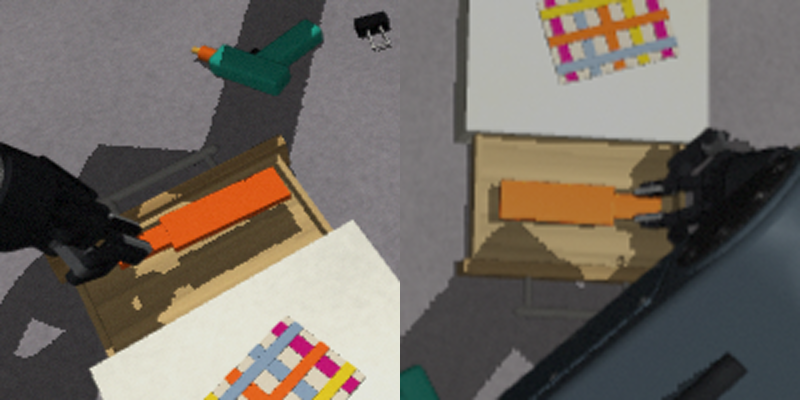

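The batten hangs level over the open drawer (top-crop px 570,200), inside the walls on all sides. I'll lower it now.

```bash
python3 -m inch '[{"dx":-0.8,"dy":0.1,"dz":1.3,"wx":0,"wy":0,"wz":0},{"dx":-0.8,"dy":0,"dz":1.3,"wx":0,"wy":0,"wz":0},{"dx":-0.8,"dy":0,"dz":1.3,"wx":0,"wy":0,"wz":0},{"dx":-0.25,"dy":0,"dz":0.4,"wx":0,"wy":0,"wz":0},{"dx":0,"dy":0,"dz":0,"wx":0,"wy":0,"wz":0}]'
python3 -m inch '[{"dx":-0.1,"dy":0,"dz":0.17,"wx":0,"wy":0,"wz":0},{"dx":-0.05,"dy":0,"dz":0.09,"wx":0,"wy":0,"wz":0},{"dx":0,"dy":0,"dz":0,"wx":0,"wy":0,"wz":0}]'
```

```text
t: 13.3
tcp_pos: [0.5992, -0.2836, 0.0997]
tool_rot: [0.692, 0.674, 0.187, -0.18]
force: [-0.7, 0.1, -0.9]
finger_gap: 0.217
gripper_force: 78.7
t: 13.68
tcp_pos: [0.5995, -0.2839, 0.0978]
tool_rot: [0.692, 0.674, 0.187, -0.179]
force: [0.6, -0.6, -0.3]
finger_gap: 0.221
gripper_force: 78.9
```

```bash
python3 -m inch '[{"dx":-0.1,"dy":0,"dz":0.17,"wx":0,"wy":0,"wz":0},{"dx":-0.05,"dy":0,"dz":0.09,"wx":0,"wy":0,"wz":0},{"dx":0,"dy":0,"dz":0,"wx":0,"wy":0,"wz":0},{"dx":0,"dy":0,"dz":0,"wx":0,"wy":0,"wz":0}]'
python3 -m inch '[{"dx":-0.05,"dy":0,"dz":0.09,"wx":0,"wy":0,"wz":0},{"dx":0,"dy":0,"dz":0,"wx":0,"wy":0,"wz":0},{"dx":0,"dy":0,"dz":0,"wx":0,"wy":0,"wz":0}]'
```

```text
t: 14.18
tcp_pos: [0.5994, -0.2838, 0.0944]
tool_rot: [0.692, 0.674, 0.187, -0.179]
force: [0.3, -0.1, 1.2]
finger_gap: 0.218
gripper_force: 79.3
t: 14.55
tcp_pos: [0.5994, -0.2838, 0.0934]
tool_rot: [0.692, 0.674, 0.187, -0.179]
force: [-0.1, 0.9, -0.3]
finger_gap: 0.219
gripper_force: 79.4
```

```bash
python3 -m inch '[{"dx":-0.03,"dy":0,"dz":0.05,"wx":0,"wy":0,"wz":0},{"dx":0,"dy":0,"dz":0,"wx":0,"wy":0,"wz":0}]'; python3 -m inch '[{"dx":0,"dy":0,"dz":0,"wx":0,"wy":0,"wz":0},{"dx":0,"dy":0,"dz":0,"wx":0,"wy":0,"wz":0},{"dx":0,"dy":0,"dz":0,"wx":0,"wy":0,"wz":0},{"dx":0,"dy":0,"dz":0,"wx":0,"wy":0,"wz":0},{"dx":0,"dy":0,"dz":-0.5,"wx":0,"wy":0,"wz":0},{"dx":0.5,"dy":0,"dz":-2,"wx":0,"wy":0,"wz":0},{"dx":1,"dy":0,"dz":-4,"wx":0,"wy":0,"wz":0},{"dx":1,"dy":0,"dz":-4,"wx":0,"wy":0,"wz":0},{"dx":0,"dy":0,"dz":-4,"wx":0,"wy":0,"wz":0},{"dx":0,"dy":0,"dz":0,"wx":0,"wy":0,"wz":0}]' 0.4
python3 - <<'E'
from h import *
# handle push: vertical tool; bar mid (.490,-.195), tip in front at x=.44 z=.025
go([.43,-.195,.24],lean(-1.5,0))
a=eyes.snapshot("scene")[:,:,::-1];b=eyes.snapshot("top")[:,:,::-1]
f=lambda i,x,y,w,h:cv2.resize(i[y:y+h,x:x+w],(400,400),interpolation=cv2.INTER_CUBIC)
cv2.imwrite("pics/p6.png",np.hstack([f(a,90,210,200,200),f(b,370,150,150,150)]))
E
```

```text
t: 14.8
tcp_pos: [0.5994, -0.2838, 0.0927]
tool_rot: [0.692, 0.674, 0.187, -0.179]
force: [0.0, -0.9, -0.8]
finger_gap: 0.222
gripper_force: 79.5
t: 16.05
tcp_pos: [0.5986, -0.3377, 0.2361]
tool_rot: [0.692, 0.675, 0.187, -0.174]
force: [0.8, 0.2, -0.0]
finger_gap: 0.398
gripper_force: 0.0
turn deg (tool) [ 7.200e-01 -2.958e+01  1.000e-02]
shift cm (tool) [ 12.28 -17.26   6.28]
```

View pics/p6.png

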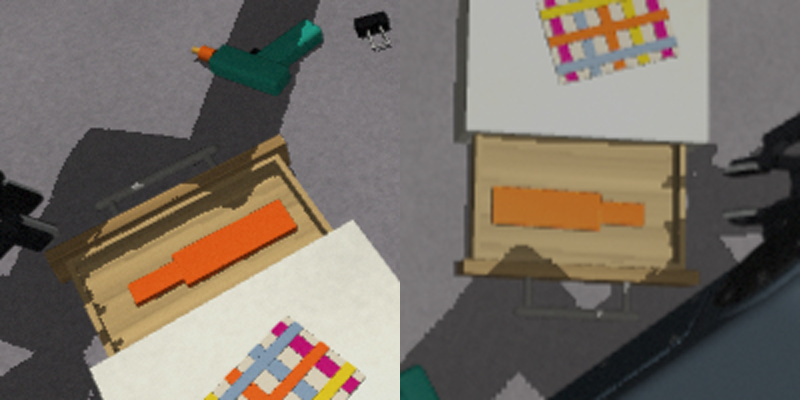

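The batten lies flat in the drawer (top-crop px 565,207) and the gripper is clear. Next I'll go to the front of the bar to push.

```bash
python3 -m inch '[{"dx":0,"dy":0,"dz":0,"wx":0,"wy":-10,"wz":0},{"dx":0,"dy":0,"dz":0,"wx":0,"wy":-10,"wz":0},{"dx":0,"dy":0,"dz":0,"wx":0,"wy":-9.6,"wz":0},{"dx":2.8,"dy":-3.45,"dz":0,"wx":0,"wy":0,"wz":0},{"dx":2.8,"dy":-3.45,"dz":0,"wx":0,"wy":0,"wz":0},{"dx":2.8,"dy":-3.45,"dz":0,"wx":0,"wy":0,"wz":0},{"dx":2.8,"dy":-3.45,"dz":0,"wx":0,"wy":0,"wz":0},{"dx":2.8,"dy":-3.45,"dz":0,"wx":0,"wy":0,"wz":0},{"dx":0,"dy":0,"dz":0,"wx":0,"wy":0,"wz":0}]' 0 30
python3 -m inch '[{"dx":0,"dy":0,"dz":4,"wx":0,"wy":0,"wz":0},{"dx":0,"dy":0,"dz":4,"wx":0,"wy":0,"wz":0},{"dx":0,"dy":0,"dz":4,"wx":0,"wy":0,"wz":0},{"dx":0,"dy":0,"dz":2,"wx":0,"wy":0,"wz":0},{"dx":0,"dy":0,"dz":0,"wx":0,"wy":0,"wz":0}]'
python3 -c "
from h import *
go([.45,-.192,.093],lean(-1.5,0))"
```

```text
t: 17.27
tcp_pos: [0.4245, -0.1856, 0.2297]
tool_rot: [0.716, 0.698, 0.003, -0.006]
force: [0.4, -1.0, 0.3]
finger_gap: -0.003
gripper_force: 0.0
t: 17.9
tcp_pos: [0.4291, -0.1886, 0.0891]
tool_rot: [0.717, 0.697, 0.004, -0.003]
force: [0.4, -0.4, 0.3]
finger_gap: 0.001
gripper_force: 0.0
turn deg (tool) [ 0.06 -0.54 -0.06]
shift cm (tool) [-0.28  2.1  -0.39]
```

```bash
python3 -m inch '[{"dx":0,"dy":1.5,"dz":0,"wx":0,"wy":0,"wz":0},{"dx":0,"dy":1.5,"dz":0,"wx":0,"wy":0,"wz":0},{"dx":0,"dy":1,"dz":0,"wx":0,"wy":0,"wz":0},{"dx":0,"dy":1,"dz":0,"wx":0,"wy":0,"wz":0},{"dx":0,"dy":1,"dz":0,"wx":0,"wy":0,"wz":0},{"dx":0,"dy":1,"dz":0,"wx":0,"wy":0,"wz":0},{"dx":0,"dy":1,"dz":0,"wx":0,"wy":0,"wz":0},{"dx":0,"dy":1,"dz":0,"wx":0,"wy":0,"wz":0},{"dx":0,"dy":1,"dz":0,"wx":0,"wy":0,"wz":0},{"dx":0,"dy":1,"dz":0,"wx":0,"wy":0,"wz":0}]'
python3 -m inch '[{"dx":0,"dy":1,"dz":0,"wx":0,"wy":0,"wz":0},{"dx":0,"dy":1,"dz":0,"wx":0,"wy":0,"wz":0},{"dx":0,"dy":1,"dz":0,"wx":0,"wy":0,"wz":0},{"dx":0,"dy":0.8,"dz":0,"wx":0,"wy":0,"wz":0},{"dx":0,"dy":0.6,"dz":0,"wx":0,"wy":0,"wz":0},{"dx":0,"dy":0,"dz":0,"wx":0,"wy":0,"wz":0}]'
```

```text
t: 19.15
tcp_pos: [0.5399, -0.1918, 0.0914]
tool_rot: [0.717, 0.697, 0.004, -0.001]
force: [-1.3, 0.4, 0.5]
finger_gap: -0.003
gripper_force: 0.7
t: 19.9
tcp_pos: [0.5845, -0.1936, 0.092]
tool_rot: [0.717, 0.697, 0.004, 0.0]
force: [0.1, -0.1, 0.4]
finger_gap: 0.002
gripper_force: 0.0
```

```bash
python3 -m inch '[{"dx":0,"dy":0.4,"dz":0,"wx":0,"wy":0,"wz":0},{"dx":0,"dy":0.3,"dz":0,"wx":0,"wy":0,"wz":0},{"dx":0,"dy":0.3,"dz":0,"wx":0,"wy":0,"wz":0}]'; python3 -m inch '[{"dx":0,"dy":0.3,"dz":0,"wx":0,"wy":0,"wz":0},{"dx":0,"dy":0.3,"dz":0,"wx":0,"wy":0,"wz":0}]'; python3 -m inch '[{"dx":0,"dy":0.2,"dz":0,"wx":0,"wy":0,"wz":0},{"dx":0,"dy":0.2,"dz":0,"wx":0,"wy":0,"wz":0}]'
```

```text
t: 20.27
tcp_pos: [0.5934, -0.1936, 0.0919]
tool_rot: [0.717, 0.697, 0.004, -0.001]
force: [0.2, -1.0, 0.4]
finger_gap: 0.005
gripper_force: 0.6
t: 20.52
tcp_pos: [0.5996, -0.1937, 0.0919]
tool_rot: [0.717, 0.697, 0.004, -0.001]
force: [-1.0, -1.2, 1.2]
finger_gap: -0.002
gripper_force: 0.6
t: 20.78
tcp_pos: [0.6035, -0.1938, 0.0918]
tool_rot: [0.717, 0.697, 0.004, -0.001]
force: [-0.6, -1.0, 0.8]
finger_gap: 0.004
gripper_force: 0.5
```

```bash
python3 -m inch '[{"dx":0,"dy":0.2,"dz":0,"wx":0,"wy":0,"wz":0},{"dx":0,"dy":0.2,"dz":0,"wx":0,"wy":0,"wz":0}]'; python3 -m inch '[{"dx":0,"dy":0.2,"dz":0,"wx":0,"wy":0,"wz":0},{"dx":0,"dy":0.1,"dz":0,"wx":0,"wy":0,"wz":0}]';python3 -c "
from h import *
a=eyes.snapshot('scene')[:,:,::-1];b=eyes.snapshot('top')[:,:,::-1]
f=lambda i,x,y,w,h:cv2.resize(i[y:y+h,x:x+w],(400,400),interpolation=cv2.INTER_CUBIC)
cv2.imwrite('pics/p7.png',np.hstack([f(a,90,210,200,200),f(b,370,150,150,150)]))"
```

```text
t: 21.02
tcp_pos: [0.6053, -0.1938, 0.0918]
tool_rot: [0.716, 0.698, 0.002, -0.003]
force: [-9.2, -3.9, 6.5]
finger_gap: 0.002
gripper_force: 4.6
t: 21.28
tcp_pos: [0.6058, -0.1938, 0.0918]
tool_rot: [0.716, 0.698, 0.0, -0.006]
force: [-13.8, -4.9, 9.6]
finger_gap: -0.003
gripper_force: 7.0
```

View pics/p7.png

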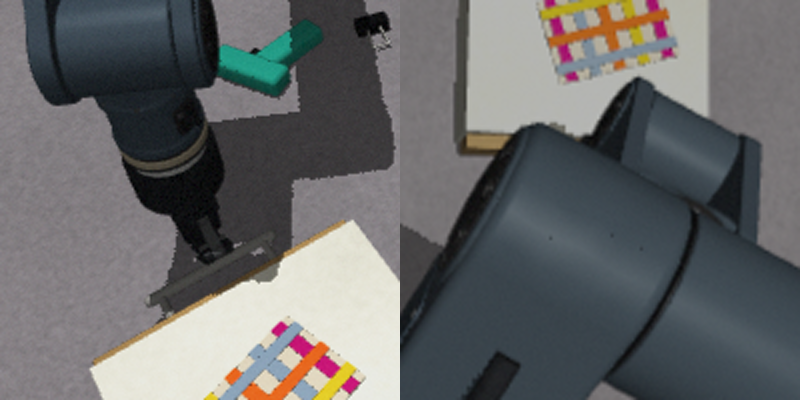

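The drawer front is flush with the chest (scene-crop px 220,290), and the force rose to about 14 N at the stop, so it's shut. I'll back off and hand in.

```bash
python3 -m inch '[{"dx":0,"dy":-1,"dz":0,"wx":0,"wy":0,"wz":0},{"dx":0,"dy":-2,"dz":0,"wx":0,"wy":0,"wz":0},{"dx":0,"dy":-3,"dz":0,"wx":0,"wy":0,"wz":0},{"dx":0,"dy":-1,"dz":-3,"wx":0,"wy":0,"wz":0},{"dx":0,"dy":0,"dz":-4,"wx":0,"wy":0,"wz":0},{"dx":0,"dy":0,"dz":-3,"wx":0,"wy":0,"wz":0},{"dx":0,"dy":0,"dz":0,"wx":0,"wy":0,"wz":0},{"dx":0,"dy":0,"dz":0,"wx":0,"wy":0,"wz":0}]'
python3 -c "
from station import workorder
print(workorder.sign_off())"
```

```text
t: 22.38
tcp_pos: [0.5398, -0.1923, 0.191]
tool_rot: [0.717, 0.697, 0.004, -0.001]
force: [0.4, -0.9, -0.3]
finger_gap: 0.005
gripper_force: 0.0
the job is handed in; nothing more can be done
None
```

I handed the job in at about 22 s: the batten was drawn out with the boxes left standing square and stacked, then laid flat in the drawer, and the drawer was pushed shut against its stop; sign-off returned no verdict, and I didn't re-check the scene by camera after backing the arm away.

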